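Draw the fixture's plunger up to the setting blade and hold it

TASK

Take the longer of the two steel setting blades from the black rack and slide it edgewise into the slot of the setting fixture until it is fully home, and let go of it. Then grip the steel plunger by its knob and draw it straight up, without forcing it against its bore, until the top of its collar is level with the top edge of the blade, its rod still in the bore; finish holding it there. Leave the shorter blade and everything else on the bench where it is.

Things in the scene. Friction and masses are not known exactly. Their poses are not given: they have to be found in the camera images.
- fixture: Setting fixture, fixed: blue base plate 100 (x) x 190 (y) x 12 mm with two aluminium blocks, both tops 82 mm above the bench. Block at y = -45 mm (60 x 60 mm): round vertical bore; block at y = +45 mm (40 along x, 70 along y): slot. Origin: centre of the underside, z up. Stands on either side of the bench, turned up to 0.35 rad.
- bore_mouth (a point): Centre of the bore's mouth, on top of the bore block, at (0, -45, 82) mm in the fixture frame. Bore 19.5 mm across, 64 mm deep.
- slot_mouth (a point): Centre of the slot's mouth, on top of the slot block, at (0, 45, 82) mm in the fixture frame. The slot is 10 mm wide (fixture x) and 38 mm long (fixture y), 30 mm deep, with a 4 mm chamfer at the mouth; its floor is 52 mm above the bench.
- plunger: Loose steel plunger, 0.2-0.4 kg, upright in the bore; drops back if let go. Rod 18 mm dia., 60 mm long below the collar; collar 30 mm dia., 6 mm thick, at first resting on the bore block; neck 16 mm dia.; dark knob to grip, 26 mm dia., 16 to 48 mm above the origin. Origin: on its axis, at the collar's underside (82 mm above the bench at first); z up the axis; its yaw means nothing.
- collar_top (a point): Centre of the top face of the plunger's collar, 6 mm above the plunger's origin: this face is to become level with the blade's top edge. 88 mm above the bench at the start.
- plunger_foot (a point): Centre of the lower end of the plunger's rod, 60 mm below its origin; it must stay in the bore.
- rack: Black plastic rack, fixed, 70 (x) x 140 (y) x 35 mm, two slots 10 (x) x 38 (y) x 25 mm deep at y = -34 and +34 mm, one blade in each, either way. Origin: centre of the underside, z up. Stands on the side of the bench that the fixture does not take, turned up to 0.35 rad.
- long_blade: Longer setting blade: loose steel plate 8 mm thick (x), 36 mm wide (y), 71 mm high (z), about 0.11 kg, foot slightly narrowed. Stands upright in the rack, its origin 10 mm above the bench, 46 mm showing. Origin: centre of its lower edge. Fits the fixture's slot either way round; home, its origin is 52 mm and its top edge 123 mm above the bench.
- long_blade_top (a point): Centre of the longer blade's top edge, 71 mm above its origin.
- short_blade: The shorter setting blade, same thickness and width but 51 mm high, so 26 mm shows above the rack. Origin: centre of its lower edge. To be left in the rack.
- model: Bystander: small plaster dental arch on a blue base, 55 x 62 x 34 mm. Origin: centre of the underside, as for all bystanders.
- dial_gauge: Bystander: small round steel dial gauge lying flat, 52 mm across, 13 mm high, with two jaws reaching 58 mm from its centre along its x. Origin under the dial's centre.
- wax_block: Bystander: pale wax block 24 x 24 x 14 mm.
- bur_tray: Bystander: open black tray 50 x 55 x 12 mm with small steel burs.
- clear_box: Bystander: clear 30 mm cube box.
- wax_jar: Bystander: amber jar, 48 mm in diameter, 55 mm high.
- probe: Bystander: steel probe lying flat along its x, 155 mm long, 8 mm thick. Origin near its middle.

How it is judged (in metres and radians):
On the way:
1. the longer blade stands home in the fixture's slot, let go, with the plunger still down (x of long_blade in the frame of fixture between -0.004 and 0.004 m and y of long_blade in the frame of fixture between 0.04 and 0.05 m and z of long_blade in the frame of fixture between 0.045 and 0.056 m and angle between long_blade's own z axis and vertical below 0.1 rad and contact force between the fingers and long_blade below 0.2 N and distance of plunger from where it was at the start of the episode below 0.008 m), for 0.2 s.
At the end, for the whole second after the job is handed in: The longer blade stands upright and fully home in the fixture's slot (within 4 mm), untouched by the fingers; the fingers hold the plunger still and upright in its bore (within 0.08 rad, pressing on the bore with less than 12 N), the top of its collar within 5 mm of level with the blade's top edge (x of long_blade in the frame of fixture between -0.004 and 0.004 m and y of long_blade in the frame of fixture between 0.04 and 0.05 m and z of long_blade in the frame of fixture between 0.045 and 0.056 m and angle between long_blade's own z axis and vertical below 0.1 rad and contact force between each of the fingers, plunger and long_blade below 0.2 N and z of collar_top in the frame of fixture between 0.118 and 0.128 m and angle between the z axis of plunger and the z axis of fixture, either way round below 0.08 rad and horizontal distance between plunger and bore_mouth below 0.005 m and contact force between the fingers and plunger above 3 N and contact force between plunger and fixture below 12 N and linear speed of plunger below 0.01 m/s); the arm keeps its last pose, push and grip.
It fails at once if the plunger is drawn right out of its bore (z of plunger_foot in the frame of fixture above 0.08 m).
It fails at once if the plunger is forced hard against its bore (over 60 N) (contact force between plunger and fixture above 60 N).
It fails at once if the shorter blade is taken or pushed out of place (distance of short_blade from where it was at the start of the episode above 0.015 m).
It fails at once if something else on the bench is pushed away (over 30 mm) (distance of any of model, dial_gauge, wax_block, bur_tray, clear_box, wax_jar, probe from where it was at the start of the episode above 0.03 m).
It also fails if it takes over 51 s, if anything falls off the work surface, if the arm or the gripper's body presses on something with over 40 N, if the wrist force passes 120 N, or if a joint passes its speed limit or range.

ROBOT

A 6-joint arm with a two-finger parallel gripper is mounted at the origin on the work surface. World frame = base frame: x ahead of the robot, y to its left, z up, the work surface at z = 0. Lengths are in mm, angles in rad, forces in N, time in s.
With the tool pointing down it reaches from about 275 to 975 mm from the base axis. Payload 8.4 kg.
Tool frame: the origin (TCP) lies midway between the tips of the shut fingers; the grasp point (between the pads) lies behind it (bot.grip_depth is the y of the grasp point in the tool frame, in mm); y points along the fingers, z is the direction in which the jaws open and shut, and the axes are right-handed (so a half turn about y gives the same grasp; the last joint's range is limited). The gripper opens to 92 mm and grips with 3 to 60 N. Pads are 20 mm wide; open, the fingers measure 128 mm over their backs; the gripper's body (75 mm by 189 mm) begins 69 mm behind the grasp point.
Start: joints at [-1.215, 0.353, 1.633, -0, 1.155, -0.002], TCP at [218.883, -585.421, 214.583] pointing down, gripper open.
Joint ranges: [-2.63, 2.63], [-0.92, 2.1], [0.06, 2.66], [-1.3, 4.44], [0, 2.69], [-3.02, 3.02]. Speed limits (rad/s): [2.22, 2.22, 2.79, 3.14, 3.14, 3.14].

INTERFACE

Orientations are given as a unit quaternion [w, x, y, z].
In Python, from cell import bot gives the robot as it stands. The module is installed in compiled form; this text tells all that it offers.
- The arm moves only by the tool carry_out, never from a script. Its argument "commands" is a list of rows, each an object of numbers: "x", "y", "z": the shift along the tool's x, y, z scaled (see below); "ax", "ay", "az": the turn, a rotation vector about the tool's x, y, z scaled (see below). A call has 1 to 10 rows; each row shifts and turns the commanded pose from where the row before left it, along the tool's axes as they then stand; what a row does not reach is not made up. The controller multiplies each number of a shift by 0.03 m and each number of a turn by 5 degrees. A row lasts 1/8 s, in which the tool goes at most 62.5 mm and 10.7 degrees, less where a joint would pass 70% of its speed; a pose out of reach is approached as far as the arm can. A call with a number of a shift or a turn outside -1 to 1 is refused whole. A call with a gripper value outside its range is refused whole. "claw" is the opening, from 0 (shut) to 1 (fully open), set as the call begins (left out, the last holds). The fingers move at their own pace and stop on an object; "newtons" is the grip in N (left out, the last holds). Time passes only in rows, so rows that do not move let the fingers close. It gives the time, the measured TCP pose, the force and the opening at its end, in the units of the state.
- bot.read_state(): the state, without advancing time (a new reading comes with each control period).
- bot.grab_frame(name): name is "side" or "top"; returns (picture, depth): 420x560x3 uint8, red, green, blue; 420x560 float32, mm along the optical axis (not along the pixel's ray), 0 where there is no reading.
- bot.camera_info(name): a dict with "K" (3x3 intrinsics, pixels), "k1" (the pictures are not rectified: a ray, as slopes to the right and down, at radius r is drawn at 1 + k1 r^2 times it, then the intrinsics apply), "rvec" (rotation vector, rad) and "tvec" (3), from world to camera coordinates, as OpenCV has them. Camera axes: x right, y down, z forward; pixel columns grow to the right and rows downward; lengths in mm; the calibration is good to about 2 mm. A picture is of the moment at which its call begins. camera_info takes no time and is no camera call.
- bot.close_job(): hands the job in, once; it reports no verdict.
The state is a dict: "time": time; "joint_positions": joint angles; "joint_vel": joint speeds; "effort": joint torques, N m; "ee_pos": TCP position; "tcp_rot": TCP orientation; "contact_force": force on the tool from outside, world axes, zero at the start; "wrist_torque": the same for the moment, N m; "grip_width": finger opening in mm.
Only numpy, scipy, OpenCV 4.12 (cv2) and the standard library are available. Lean on these libraries where they do the work, as an engineer would, in place of code of your own. Each camera call takes 0.05 s, during which the arm holds its last target.

## Working session

There is one attempt and no reset: what is moved stays moved. The work goes in short steps, Python scripts to look and compute and a tool call to move; the robot and the scene stay as the last step left them, time stands still between calls to the robot, and variables do not carry over. Pictures are saved under pics/ and viewed, and the job is handed in when it is done.

Besides the shell and the picture viewer there is one more tool, called after "Emit:" as name(argument=value, ...) on one line, values as JSON. carry_out: Moves the arm, as the interface text tells. Shifts and turns lie within -1 to 1; 1 stands for 0.03 m of shift or 5 degrees of turn. Its arguments: {"type":"object","properties":{"commands":{"type":"array","items":{"type":"object","properties":{"x":{"type":"number","minimum":-1,"maximum":1},"y":{"type":"number","minimum":-1,"maximum":1},"z":{"type":"number","minimum":-1,"maximum":1},"ax":{"type":"number","minimum":-1,"maximum":1},"ay":{"type":"number","minimum":-1,"maximum":1},"az":{"type":"number","minimum":-1,"maximum":1}}}},"claw":{"type":"number"},"newtons":{"type":"number"}},"required":["commands"]}

```bash
mkdir -p pics; cat > h.py <<'E'
import numpy as np, cv2
from cell import bot
def save(name,img): cv2.imwrite('pics/'+name,cv2.cvtColor(img,cv2.COLOR_RGB2BGR))
E
python3 - <<'E'
from h import *
print(bot.read_state()); print(bot.grip_depth)
for n in ['side','top']:
    p,d=bot.grab_frame(n); save(n+'0.png',p); np.savez('pics/%s0.npz'%n,p=p,d=d)
    print(n,bot.camera_info(n))
E
```

```text
{'time': 0.0, 'joint_positions': array([-1.21541658e+00,  3.53661216e-01,  1.63414831e+00,  2.97802267e-06,
        1.15520914e+00, -2.38510636e-03]), 'joint_vel': array([-9.18769114e-04,  5.75236701e-05,  5.10920906e-04, -4.86679442e-04,
       -6.93096697e-04,  5.84744738e-04]), 'effort': array([-4.98692025e-03, -5.93856311e+01, -3.34217834e+01,  6.92638149e-02,
        2.34435825e-02, -1.23837654e-04]), 'ee_pos': array([ 218.69477704, -584.94216689,  213.84947757]), 'tcp_rot': array([ 0.12572744, -0.1259026 ,  0.69632   , -0.69532698]), 'contact_force': array([-1.32223102, -0.43313063,  0.74474927]), 'wrist_torque': array([-0.0407733 , -0.00249824,  0.00456054]), 'grip_width': 91.84618505341523}
-18.700000000000003
side {'K': array([[409.79960603,   0.        , 275.58165071],
       [  0.        , 409.79960603, 207.75625576],
       [  0.        ,   0.        ,   1.        ]]), 'k1': -0.026557465341193277, 'rvec': array([ 2.22155349, -0.09167665,  0.06666401]), 'tvec': array([-566.24755546,  102.79089282, 1152.28035558])}
top {'K': array([[443.94110743,   0.        , 271.46883755],
       [  0.        , 443.94110743, 215.47044545],
       [  0.        ,   0.        ,   1.        ]]), 'k1': -0.0426265879816684, 'rvec': array([ 1.95787156, -2.27123219,  0.23698813]), 'tvec': array([  73.06288883,  581.470157  , 1012.60787898])}
```

View pics/side0.png

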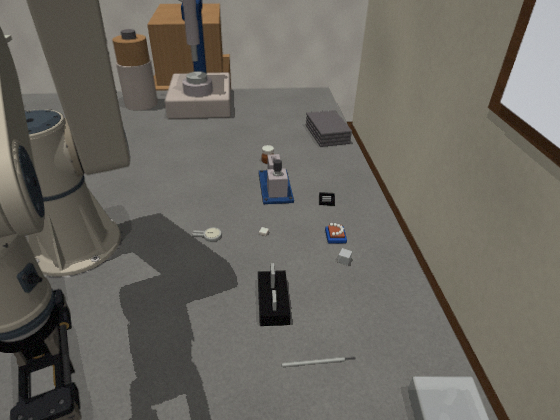

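View pics/top0.png

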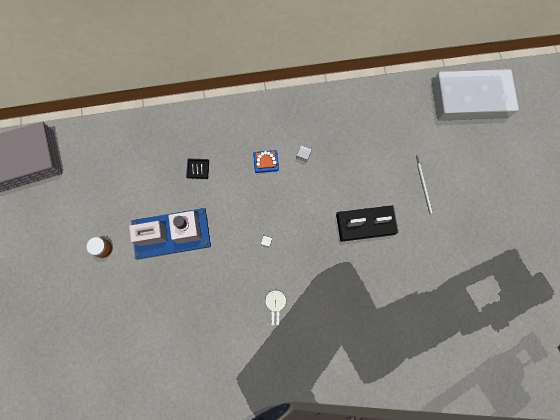

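The top view shows the rack near pixel (367,223), with blades at about (357,221) and (383,219). The fixture is near (171,233), with the slot block on the left at (147,231) and the plunger at (181,223). Next I'll crop and use the depth.

```bash
cat >> h.py <<'E'
def proj(n,P):
    c=bot.camera_info(n); P=np.asarray(P,float).reshape(-1,3)
    return cv2.projectPoints(P,c['rvec'],c['tvec'],c['K'],np.array([c['k1'],0,0,0,0]))[0].reshape(-1,2)
def rays(n,uv):
    c=bot.camera_info(n)
    xy=cv2.undistortPoints(np.asarray(uv,float).reshape(-1,1,2),c['K'],np.array([c['k1'],0,0,0,0])).reshape(-1,2)
    R=cv2.Rodrigues(c['rvec'])[0]; C=-R.T@c['tvec']
    return C,np.c_[xy,np.ones(len(xy))]@R   # depth-scaled dirs
def atz(n,uv,z):
    C,D=rays(n,uv); s=(z-C[2])/D[:,2]; return C+s[:,None]*D
def cloud(n,d,u0,v0,u1,v1):
    v,u=np.mgrid[v0:v1,u0:u1]; uv=np.c_[u.ravel(),v.ravel()]
    C,D=rays(n,uv); z=d[v0:v1,u0:u1].ravel(); return uv,C+z[:,None]*D,z>0
def crop(p,u0,v0,u1,v1,s): return cv2.resize(p[v0:v1,u0:u1],None,fx=s,fy=s,interpolation=cv2.INTER_CUBIC)
E
python3 - <<'E'
from h import *
t=np.load('pics/top0.npz'); s=np.load('pics/side0.npz')
a=crop(t['p'],325,195,410,250,7); b=crop(t['p'],120,195,220,265,7)
save('c_rack.png',a); save('c_fix.png',b)
save('c_srack.png',crop(s['p'],245,250,305,335,7)); save('c_sfix.png',crop(s['p'],245,140,305,215,7))
for nm,f,bx in [('top rack',t,(330,200,405,245)),('top fix',t,(125,200,215,262)),]:
    uv,P,ok=cloud('top',f['d'],*bx)
    for lo,hi in [(25,40),(44,50),(53,60),(60,66),(5,18),(75,86),(86,95),(110,140)]:
        m=ok&(P[:,2]>lo)&(P[:,2]<hi)
        if m.sum()>3:
            r=cv2.minAreaRect(P[m,:2].astype(np.float32)); print(nm,lo,hi,m.sum(),P[m].mean(0).round(1),np.round(r[0],1),np.round(r[1],1),round(r[2],1))
E
```

```text
top rack 25 40 1430 [ 538.5 -246.8   34.4] [ 540.  -248.4] [142.8  71.3] 88.2
top rack 44 50 18 [ 537.7 -242.5   46.9] [ 539.4 -247.3] [103.5   7.8] 88.0
top rack 53 60 35 [ 538.4 -261.4   57.5] [ 539.6 -247.5] [104.1   9.1] 88.5
top rack 60 66 38 [ 538.7 -266.6   62. ] [ 539.4 -247.4] [104.1   8.1] 89.1
top rack 5 18 71 [ 521.3 -219.6   10.8] [ 538.6 -256.6] [178.2 110.1] 73.6
top rack 75 86 58 [ 540.4 -213.5   80.5] [ 540.6 -213.4] [35.5  8.3] 87.8
top fix 25 40 96 [574.2 233.5  32.6] [587.4 245.1] [ 58.3 153.1] 1.9
top fix 44 50 50 [576.4 247.5  47.4] [584.2 243.3] [ 53.3 151. ] 3.2
top fix 53 60 67 [580.8 246.7  56.2] [587.4 244.6] [ 56.9 152.1] 1.4
top fix 60 66 51 [576.4 241.4  63. ] [585.2 245.5] [ 53.3 153.9] 1.7
top fix 5 18 1442 [578.2 238.1  11.8] [598.9 246. ] [211.  156.5] 80.9
top fix 75 86 935 [587.9 240.9  81.4] [589.7 246.1] [ 61.1 154.3] 1.2
top fix 86 95 37 [586.2 204.3  88. ] [600.2 249.7] [136.9  38. ] 84.9
top fix 110 140 120 [588.8 197.7 127.7] [590.6 198.6] [24.8 23.9] 35.6
```

View pics/c_rack.png

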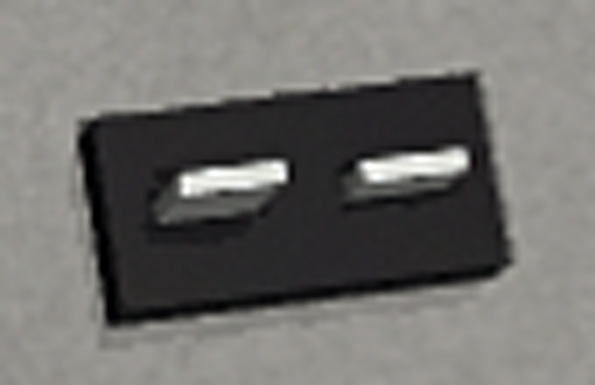

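View pics/c_fix.png

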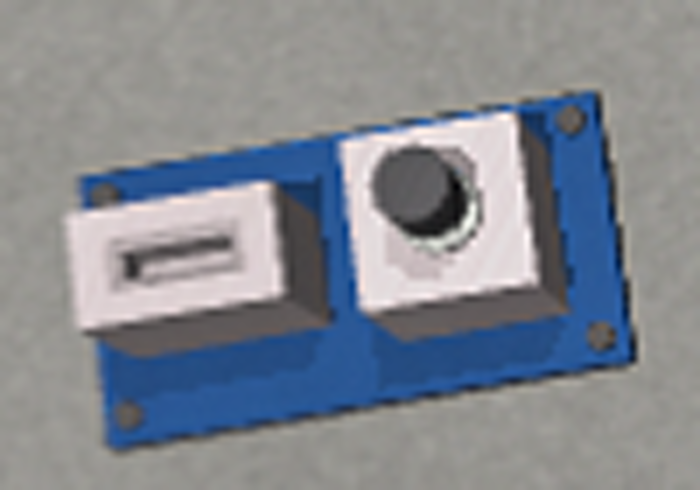

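View pics/c_srack.png

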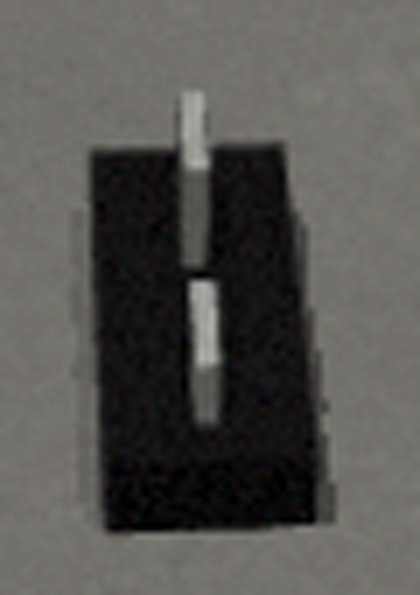

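View pics/c_sfix.png

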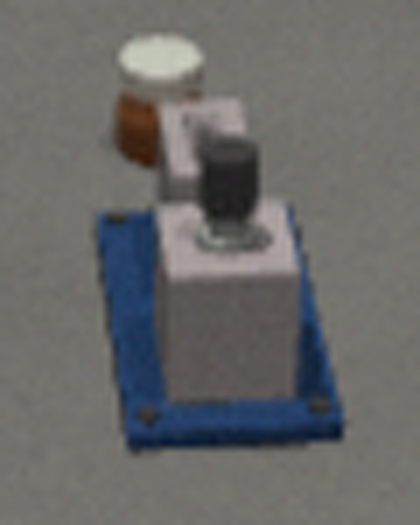

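```bash
cat > fit.py <<'E'
from h import *
from scipy.optimize import least_squares
def px(c,u0,v0,s=7): return (np.array(c,float)+.5)/s-.5+[u0,v0]
def world(p,L):
    c,s=np.cos(p[2]),np.sin(p[2]); L=np.asarray(L,float)
    return np.c_[p[0]+c*L[:,0]-s*L[:,1],p[1]+s*L[:,0]+c*L[:,1],L[:,2]]
def fit(obs,x0):
    f=lambda p: np.concatenate([(proj(n,world(p,L))-uv).ravel() for n,L,uv in obs])
    r=least_squares(f,x0); return r.x,np.abs(r.fun).reshape(-1,2).max(1).round(2)
E
python3 - <<'E'
from fit import *
sb=[(20,80,82),(20,10,82),(-20,10,82),(-20,80,82)]
bb=[(30,-15,82),(30,-75,82),(-30,-75,82),(-30,-15,82)]
bp=[(50,95,12),(50,-95,12),(-50,-95,12),(-50,95,12)]
T=('top',sb+bb,px([(68,214),(272,182),(290,298),(85,331),(341,142),(517,112),(538,284),(365,312)],120,195))
T2=('top',bp,px([(80,176),(600,94),(634,362),(108,448)],120,195))
S=('side',[(-30,-15,82),(30,-15,82),(30,-75,82),(-30,-75,82)],px([(157,204),(290,200),(302,276),(165,279)],245,140))
for o in ([T],[T2],[S],[T,T2],[T,T2,S]): 
    print('fix',*fit(o,[590,244,0.]))
RT=('top',[(35,70,35),(35,-70,35),(-35,-70,35),(-35,70,35)],px([(82,120),(476,74),(508,264),(107,325)],325,195))
RS=('side',[(-35,70,35),(35,70,35),(35,-70,35),(-35,-70,35)],px([(92,151),(284,145),(318,458),(104,462)],245,250))
for o in ([RT],[RS],[RT,RS]): print('rack',*fit(o,[540,-248,0.]))
BT=('top',[(4,18,81),(4,-18,81),(-4,-18,81),(-4,18,81)],px([(179,175),(286,160),(288,182),(181,197)],325,195))
BS=('side',[(-4,18,81),(4,18,81),(4,-18,81),(-4,-18,81)],px([(182,90),(205,90),(211,167),(184,167)],245,250))
for o in ([BT],[BS],[BT,BS]): print('blade',*fit(o,[540,-213,0.]))
from scipy.spatial.transform import Rotation as R
q=bot.read_state()['tcp_rot']; print(R.from_quat(q[[1,2,3,0]]).as_matrix().round(3))
E
```

```text
fix [5.88912221e+02 2.42853786e+02 2.23091735e-02] [0.26 0.16 0.4  0.6  0.23 0.1  0.53 0.21]
fix [5.88870013e+02 2.42865082e+02 1.38541861e-02] [0.06 0.14 0.28 0.12]
fix [ 5.91557658e+02  2.45184442e+02 -1.94604084e-02] [0.32 0.4  0.33 0.26]
fix [5.88899234e+02 2.42857618e+02 1.74150532e-02] [0.1  0.2  0.45 0.66 0.3  0.18 0.49 0.25 0.1  0.27 0.34 0.11]
fix [5.89040374e+02 2.42978019e+02 1.70181784e-02] [0.04 0.15 0.51 0.72 0.25 0.13 0.42 0.21 0.15 0.3  0.28 0.1  0.84 0.84
 0.16 0.37]
rack [ 5.39065413e+02 -2.44140444e+02 -2.10366651e-02] [0.51 0.87 0.47 1.08]
rack [ 5.39677834e+02 -2.46041267e+02 -3.09769409e-02] [0.23 0.26 0.12 0.49]
rack [ 5.39405883e+02 -2.44914678e+02 -2.57202045e-02] [0.47 0.51 0.42 1.38 0.49 0.62 0.59 0.21]
blade [ 5.40431712e+02 -2.13661140e+02 -1.24080885e-02] [0.14 0.34 0.13 0.33]
blade [ 5.40820960e+02 -2.11812340e+02 -4.72234094e-02] [0.1  0.03 0.24 0.22]
blade [ 5.40581059e+02 -2.13031700e+02 -2.94952791e-02] [0.29 0.56 0.3  0.14 0.48 0.38 0.26 0.38]
[[-0.937 -0.     0.35 ]
 [-0.35   0.001 -0.937]
 [ 0.    -1.    -0.001]]
```

Emit:
carry_out(commands=[{"ay": -1}, {"ay": -1}, {"ay": -1}, {"ay": -1}, {"ay": -1}, {"ay": -1}, {"ay": -1}, {"ay": -1}, {"ay": -1}, {"ay": -1}], claw=1)

```text
invalid input
```

Emit:
carry_out(commands=[{"ay": -0.9}, {"ay": -0.9}, {"ay": -0.9}, {"ay": -0.9}, {}])

```text
invalid input
```

```bash
cat >> h.py <<'E'
from scipy.spatial.transform import Rotation as Rot
def go(target,yaw):
    s=bot.read_state(); q=s['tcp_rot']; M=Rot.from_quat(q[[1,2,3,0]]).as_matrix()
    d=np.array(target)-s['ee_pos']
    Y=np.array([0,0,-1.]); Z=np.array([np.cos(yaw),np.sin(yaw),0]); G=np.c_[np.cross(Y,Z),Y,Z]
    print('t',s['time'],'pos',s['ee_pos'].round(1),'F',s['contact_force'].round(1),'w',round(s['grip_width'],1),'toolz ang',np.degrees(np.arctan2(M[1,2],M[0,2])).round(2))
    print('tool shift units',(M.T@d/30).round(2),'turn units',(Rot.from_matrix(M.T@G).as_rotvec(degrees=True)/5).round(2))
E
python3 -c "
from h import *
go([540.5,-213.3,214],-0.025)"
```

```text
t 0.1 pos [ 218.7 -585.   214. ] F [-0.   1.1 -0.5] w 92.1 toolz ang -69.5
tool shift units [-1.439e+01  1.000e-02 -7.850e+00] turn units [ 1.000e-02 -1.361e+01 -1.000e-02]
```

Emit:
carry_out(commands=[{"x": 0, "y": 0, "z": 0, "ax": 0, "ay": -1, "az": 0}, {"x": 0, "y": 0, "z": 0, "ax": 0, "ay": -1, "az": 0}, {"x": 0, "y": 0, "z": 0, "ax": 0, "ay": -1, "az": 0}, {"x": 0, "y": 0, "z": 0, "ax": 0, "ay": -1, "az": 0}, {"x": 0, "y": 0, "z": 0, "ax": 0, "ay": -1, "az": 0}, {"x": 0, "y": 0, "z": 0, "ax": 0, "ay": -1, "az": 0}, {"x": 0, "y": 0, "z": 0, "ax": 0, "ay": -1, "az": 0}, {"x": 0, "y": 0, "z": 0, "ax": 0, "ay": -1, "az": 0}, {"x": 0, "y": 0, "z": 0, "ax": 0, "ay": -1, "az": 0}, {"x": 0, "y": 0, "z": 0, "ax": 0, "ay": -1, "az": 0}])

```text
time: 1.35
ee_pos: [218.8, -585.1, 214.1]
tcp_rot: [0.409, -0.409, 0.577, -0.577]
contact_force: [0.0, 1.0, 0.6]
grip_width: 91.9
```

Emit:
carry_out(commands=[{"x": 0, "y": 0, "z": 0, "ax": 0, "ay": -0.9, "az": 0}, {"x": 0, "y": 0, "z": 0, "ax": 0, "ay": -0.9, "az": 0}, {"x": 0, "y": 0, "z": 0, "ax": 0, "ay": -0.9, "az": 0}, {"x": 0, "y": 0, "z": 0, "ax": 0, "ay": -0.9, "az": 0}])

```text
time: 1.85
ee_pos: [218.8, -585.1, 214.1]
tcp_rot: [0.494, -0.494, 0.506, -0.506]
contact_force: [0.7, -0.9, -1.0]
grip_width: 92.3
```

```bash
python3 -c "
from h import *
go([540.5,-213.3,214],-0.025)"
```

```text
t 1.85 pos [ 218.8 -585.1  214.1] F [ 0.7 -0.9 -1. ] w 92.3 toolz ang -1.35
tool shift units [-1.264e+01  1.000e-02  1.043e+01] turn units [ 0.    0.02 -0.01]
```

Emit:
carry_out(commands=[{"x": -0.97, "y": 0, "z": 0.8, "ax": 0, "ay": 0, "az": 0}, {"x": -0.97, "y": 0, "z": 0.8, "ax": 0, "ay": 0, "az": 0}, {"x": -0.97, "y": 0, "z": 0.8, "ax": 0, "ay": 0, "az": 0}, {"x": -0.97, "y": 0, "z": 0.8, "ax": 0, "ay": 0, "az": 0}, {"x": -0.97, "y": 0, "z": 0.8, "ax": 0, "ay": 0, "az": 0}, {"x": -0.97, "y": 0, "z": 0.8, "ax": 0, "ay": 0, "az": 0}, {"x": -0.97, "y": 0, "z": 0.8, "ax": 0, "ay": 0, "az": 0}, {"x": -0.97, "y": 0, "z": 0.8, "ax": 0, "ay": 0, "az": 0}, {"x": -0.97, "y": 0, "z": 0.8, "ax": 0, "ay": 0, "az": 0}, {"x": -0.97, "y": 0, "z": 0.8, "ax": 0, "ay": 0, "az": 0}])

```text
time: 3.1
ee_pos: [466.9, -299.6, 214.3]
tcp_rot: [0.493, -0.493, 0.507, -0.506]
contact_force: [-0.1, 0.6, 0.2]
grip_width: 92.1
```

Emit:
carry_out(commands=[{"x": -0.97, "y": 0, "z": 0.8, "ax": 0, "ay": 0, "az": 0}, {"x": -0.97, "y": 0.2, "z": 0.8, "ax": 0, "ay": 0, "az": 0}, {"x": -0.97, "y": 0.5, "z": 0.8, "ax": 0, "ay": 0, "az": 0}, {"x": 0, "y": 0.8, "z": 0, "ax": 0, "ay": 0, "az": 0}, {"x": 0, "y": 0.8, "z": 0, "ax": 0, "ay": 0, "az": 0}, {"x": 0, "y": 0.5, "z": 0, "ax": 0, "ay": 0, "az": 0}, {"x": 0, "y": 0, "z": 0, "ax": 0, "ay": 0, "az": 0}])

```text
time: 3.98
ee_pos: [539.9, -215.2, 129.6]
tcp_rot: [0.493, -0.494, 0.507, -0.506]
contact_force: [-0.4, 0.1, -0.1]
grip_width: 92.1
```

```bash
python3 - <<'E'
from h import *
go([540.5,-213.3,47],-0.025)
for n in ['side','top']:
    p,d=bot.grab_frame(n); np.savez('pics/%s1.npz'%n,p=p,d=d); e=bot.read_state()['ee_pos']
    u,v=proj(n,e)[0].astype(int); print(n,u,v); save(n+'1.png',crop(p,max(u-60,0),max(v-60,0),u+60,v+60,5))
E
```

```text
t 3.975 pos [ 539.9 -215.2  129.6] F [-0.4  0.1 -0.1] w 92.1 toolz ang -1.51
tool shift units [-0.06  2.75  0.02] turn units [ 0.02 -0.02 -0.01]
side 272 253
top 363 215
```

View pics/side1.png

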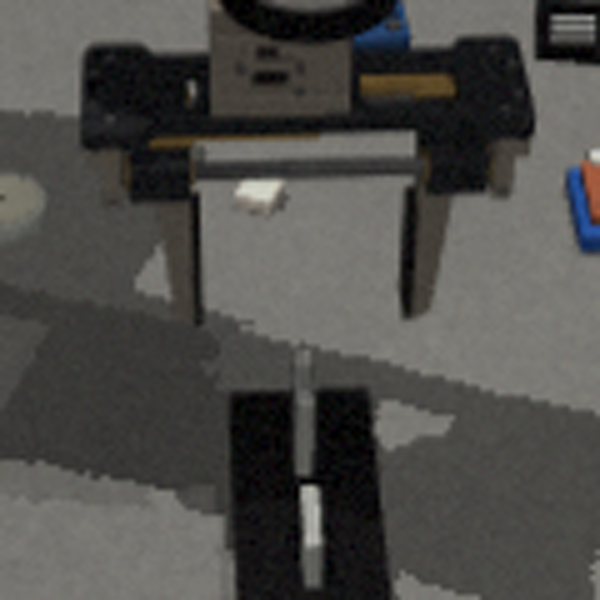

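View pics/top1.png

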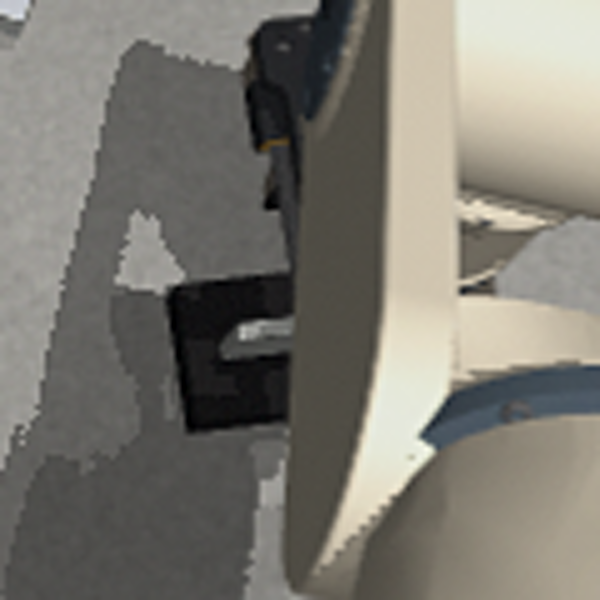

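The side view shows open fingertips at crop x≈195 and 410 (mid ≈302). The projected TCP is at 300 and the blade top at ≈304, so they agree and I'll descend.

Emit:
carry_out(commands=[{"x": -0.06, "y": 0.8, "z": 0.02, "ax": 0, "ay": 0, "az": 0}, {"x": 0, "y": 0.8, "z": 0, "ax": 0, "ay": 0, "az": 0}, {"x": 0, "y": 0.7, "z": 0, "ax": 0, "ay": 0, "az": 0}, {"x": 0, "y": 0.4, "z": 0, "ax": 0, "ay": 0, "az": 0}, {"x": 0, "y": 0, "z": 0, "ax": 0, "ay": 0, "az": 0}])

```text
time: 4.7
ee_pos: [541.3, -213.7, 49.5]
tcp_rot: [0.493, -0.493, 0.507, -0.506]
contact_force: [-0.1, 0.3, 0.4]
grip_width: 91.9
```

Emit:
carry_out(commands=[{"x": 0, "y": 0, "z": 0, "ax": 0, "ay": 0, "az": 0}, {"x": 0, "y": 0, "z": 0, "ax": 0, "ay": 0, "az": 0}, {"x": 0, "y": 0, "z": 0, "ax": 0, "ay": 0, "az": 0}, {"x": 0, "y": 0, "z": 0, "ax": 0, "ay": 0, "az": 0}, {"x": 0, "y": 0, "z": 0, "ax": 0, "ay": 0, "az": 0}, {"x": 0, "y": 0, "z": 0, "ax": 0, "ay": 0, "az": 0}, {"x": 0, "y": 0, "z": 0, "ax": 0, "ay": 0, "az": 0}, {"x": 0, "y": 0, "z": 0, "ax": 0, "ay": 0, "az": 0}], claw=0.05, newtons=20)

```text
time: 5.7
ee_pos: [541.3, -213.6, 49.6]
tcp_rot: [0.493, -0.493, 0.507, -0.506]
contact_force: [0.3, -0.8, 0.3]
grip_width: 13.9
```

```bash
python3 - <<'E'
from h import *
go([540.5,-213.3,47],-0.025)
E
```

```text
t 5.7 pos [ 541.3 -213.6   49.6] F [ 0.3 -0.8  0.3] w 13.9 toolz ang -1.5
tool shift units [-0.01  0.09 -0.03] turn units [ 0.   -0.01 -0.  ]
```

Emit:
carry_out(commands=[{"x": 0, "y": 0, "z": 0, "ax": 0, "ay": 0, "az": 0}, {"x": 0, "y": 0, "z": 0, "ax": 0, "ay": 0, "az": 0}, {"x": 0, "y": 0, "z": 0, "ax": 0, "ay": 0, "az": 0}], claw=0, newtons=25)

```text
time: 6.08
ee_pos: [541.3, -213.6, 49.6]
tcp_rot: [0.493, -0.493, 0.507, -0.506]
contact_force: [0.6, -0.3, -0.3]
grip_width: 8.1
```

Emit:
carry_out(commands=[{"x": 0, "y": -0.2, "z": 0, "ax": 0, "ay": 0, "az": 0}, {"x": 0, "y": -0.4, "z": 0, "ax": 0, "ay": 0, "az": 0}, {"x": 0, "y": -0.4, "z": 0, "ax": 0, "ay": 0, "az": 0}, {"x": 0, "y": -0.6, "z": 0, "ax": 0, "ay": 0, "az": 0}, {"x": 0, "y": -0.8, "z": 0, "ax": 0, "ay": 0, "az": 0}, {"x": 0, "y": -0.8, "z": 0, "ax": 0, "ay": 0, "az": 0}, {"x": 0, "y": -0.8, "z": 0, "ax": 0, "ay": 0, "az": 0}, {"x": 0, "y": -0.8, "z": 0, "ax": 0, "ay": 0, "az": 0}, {"x": 0, "y": -0.4, "z": 0, "ax": 0, "ay": 0, "az": 0}])

```text
time: 7.2
ee_pos: [541.9, -213.9, 207.9]
tcp_rot: [-0.494, 0.493, -0.506, 0.507]
contact_force: [0.2, 0.2, -1.4]
grip_width: 8.2
```

```bash
python3 - <<'E'
from h import *
# slot (0,45) in fixture (589,243,.017)
go([589-45*np.sin(.017),243+45*np.cos(.017),200],0.017)
for n in ['side','top']:
    p,d=bot.grab_frame(n); np.savez('pics/%s2.npz'%n,p=p,d=d); e=bot.read_state()['ee_pos']
    u,v=proj(n,e)[0].astype(int); print(n,u,v); save(n+'2.png',crop(p,max(u-60,0),max(v-60,0),u+60,v+60,5))
E
```

```text
t 7.2 pos [ 541.9 -213.9  207.9] F [ 0.2  0.2 -1.4] w 8.2 toolz ang -1.5
tool shift units [-16.76   0.25   1.11] turn units [-0.03 -0.49  0.01]
side 273 227
top 369 207
```

View pics/side2.png

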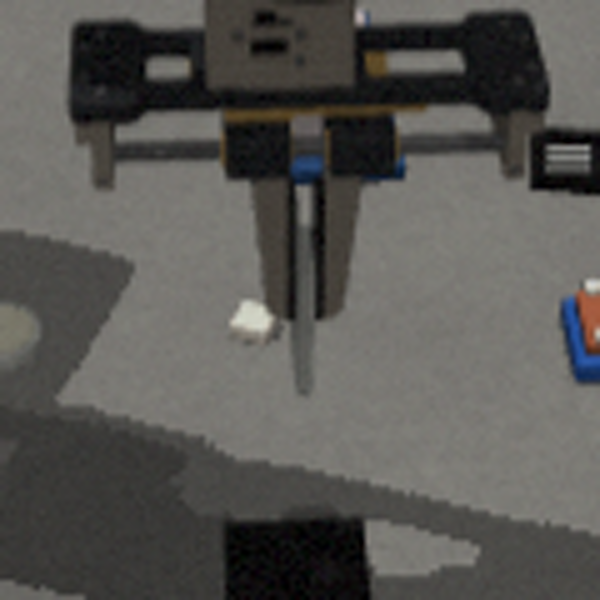

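View pics/top2.png

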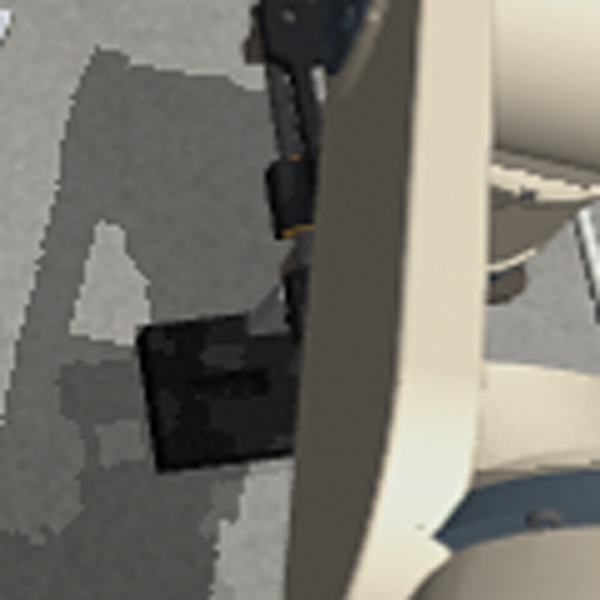

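Emit:
carry_out(commands=[{"x": -0.98, "y": 0, "z": 0.07, "ax": 0, "ay": 0, "az": 0}, {"x": -0.98, "y": 0, "z": 0.07, "ax": 0, "ay": 0, "az": 0}, {"x": -0.98, "y": 0, "z": 0.07, "ax": 0, "ay": 0, "az": 0}, {"x": -0.98, "y": 0, "z": 0.07, "ax": 0, "ay": 0, "az": 0}, {"x": -0.98, "y": 0, "z": 0.07, "ax": 0, "ay": 0, "az": 0}, {"x": -0.98, "y": 0, "z": 0.07, "ax": 0, "ay": 0, "az": 0}, {"x": -0.98, "y": 0, "z": 0.07, "ax": 0, "ay": 0, "az": 0}, {"x": -0.98, "y": 0, "z": 0.07, "ax": 0, "ay": 0, "az": 0}, {"x": -0.98, "y": 0, "z": 0.07, "ax": 0, "ay": 0, "az": 0}, {"x": -0.98, "y": 0, "z": 0.07, "ax": 0, "ay": 0, "az": 0}])

```text
time: 8.55
ee_pos: [569.4, 80.6, 204.6]
tcp_rot: [0.493, -0.494, 0.507, -0.506]
contact_force: [-0.3, 0.2, -0.9]
grip_width: 7.7
```

Emit:
carry_out(commands=[{"x": -0.98, "y": 0, "z": 0.07, "ax": 0, "ay": 0, "az": 0}, {"x": -0.98, "y": 0, "z": 0.07, "ax": 0, "ay": 0, "az": 0}, {"x": -0.98, "y": 0, "z": 0.07, "ax": 0, "ay": 0, "az": 0}, {"x": -0.98, "y": 0, "z": 0.07, "ax": 0, "ay": 0, "az": 0}, {"x": -0.98, "y": 0, "z": 0.07, "ax": 0, "ay": 0, "az": 0}, {"x": -0.98, "y": 0, "z": 0.07, "ax": 0, "ay": 0, "az": 0}, {"x": -0.98, "y": 0, "z": 0, "ax": 0, "ay": -0.49, "az": 0}, {"x": 0, "y": 0, "z": 0, "ax": 0, "ay": 0, "az": 0}, {"x": 0, "y": 0, "z": 0, "ax": 0, "ay": 0, "az": 0}])

```text
time: 9.68
ee_pos: [587.5, 284.4, 204.7]
tcp_rot: [-0.503, 0.505, -0.496, 0.496]
contact_force: [0.1, 0.2, -2.2]
grip_width: 7.6
```

```bash
python3 - <<'E'
from h import *
go([588.5,288.0,150],0.017)
E
```

```text
t 9.675 pos [587.5 284.4 204.7] F [ 0.1  0.2 -2.2] w 7.6 toolz ang 0.94
tool shift units [-0.12  1.82  0.04] turn units [ 0.02 -0.01  0.01]
```

Emit:
carry_out(commands=[{"x": -0.12, "y": 0.6, "z": 0.04, "ax": 0, "ay": 0, "az": 0}, {"x": 0, "y": 0.8, "z": 0, "ax": 0, "ay": 0, "az": 0}, {"x": 0, "y": 0.6, "z": 0, "ax": 0, "ay": 0, "az": 0}, {"x": 0, "y": 0.4, "z": 0, "ax": 0, "ay": 0, "az": 0}, {"x": 0, "y": 0, "z": 0, "ax": 0, "ay": 0, "az": 0}, {"x": 0, "y": 0, "z": 0, "ax": 0, "ay": 0, "az": 0}])

```text
time: 10.42
ee_pos: [589.6, 288.9, 134.2]
tcp_rot: [0.504, -0.504, 0.496, -0.496]
contact_force: [-0.7, -0.9, -1.2]
grip_width: 8.0
```

```bash
python3 - <<'E'
from h import *
go([588.5,288.0,130],0.017)
for n in ['side','top']:
    p,d=bot.grab_frame(n); np.savez('pics/%s3.npz'%n,p=p,d=d); e=bot.read_state()['ee_pos']
    u,v=proj(n,e)[0].astype(int); print(n,u,v,max(u-40,0),max(v-40,0)); save(n+'3.png',crop(p,max(u-40,0),max(v-40,0),u+40,v+40,7))
E
```

```text
t 10.425 pos [589.6 288.9 134.2] F [-0.7 -0.9 -1.2] w 8.0 toolz ang 0.94
tool shift units [ 0.03  0.14 -0.04] turn units [-0.01 -0.01 -0.  ]
side 274 145 234 105
top 137 226 97 186
```

View pics/side3.png

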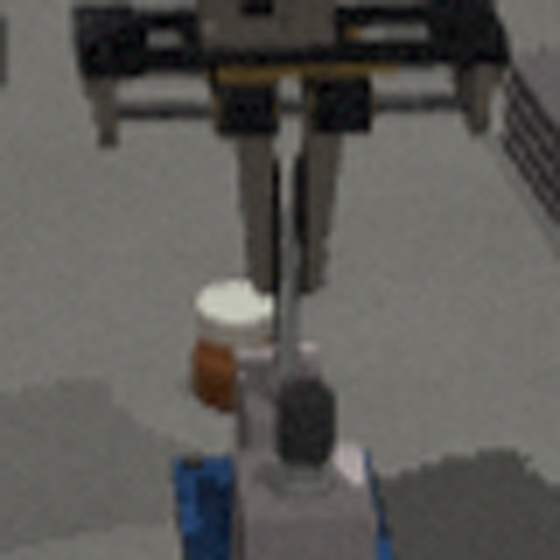

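View pics/top3.png

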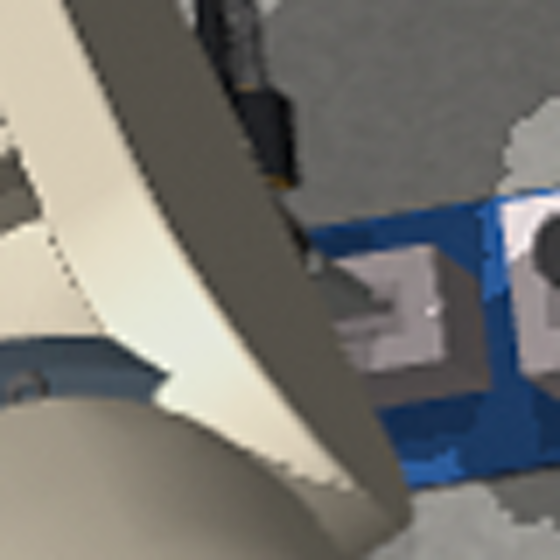

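Emit:
carry_out(commands=[{"x": 0.02, "y": 0.2, "z": -0.02, "ax": 0, "ay": 0, "az": 0}, {"x": 0, "y": 0.2, "z": 0, "ax": 0, "ay": 0, "az": 0}, {"x": 0, "y": 0.15, "z": 0, "ax": 0, "ay": 0, "az": 0}, {"x": 0, "y": 0.15, "z": 0, "ax": 0, "ay": 0, "az": 0}, {"x": 0, "y": 0, "z": 0, "ax": 0, "ay": 0, "az": 0}])

```text
time: 11.15
ee_pos: [588.3, 288.0, 112.1]
tcp_rot: [-0.504, 0.504, -0.496, 0.496]
contact_force: [0.1, -0.8, -1.0]
grip_width: 7.9
```

Emit:
carry_out(commands=[{"x": 0, "y": 0.15, "z": 0, "ax": 0, "ay": 0, "az": 0}, {"x": 0, "y": 0.15, "z": 0, "ax": 0, "ay": 0, "az": 0}, {"x": 0, "y": 0.15, "z": 0, "ax": 0, "ay": 0, "az": 0}, {"x": 0, "y": 0.1, "z": 0, "ax": 0, "ay": 0, "az": 0}, {"x": 0, "y": 0, "z": 0, "ax": 0, "ay": 0, "az": 0}])

```text
time: 11.78
ee_pos: [588.4, 288.0, 95.8]
tcp_rot: [-0.504, 0.504, -0.496, 0.496]
contact_force: [0.5, -0.3, -0.5]
grip_width: 7.6
```

Emit:
carry_out(commands=[{"x": 0, "y": 0.05, "z": 0, "ax": 0, "ay": 0, "az": 0}, {"x": 0, "y": 0.05, "z": 0, "ax": 0, "ay": 0, "az": 0}, {"x": 0, "y": 0.05, "z": 0, "ax": 0, "ay": 0, "az": 0}, {"x": 0, "y": 0, "z": 0, "ax": 0, "ay": 0, "az": 0}])

```text
time: 12.28
ee_pos: [588.6, 288.1, 91.6]
tcp_rot: [0.504, -0.504, 0.496, -0.496]
contact_force: [-1.3, 0.8, -1.5]
grip_width: 7.9
```

Emit:
carry_out(commands=[{"x": 0, "y": 0.03, "z": 0, "ax": 0, "ay": 0, "az": 0}, {"x": 0, "y": 0.03, "z": 0, "ax": 0, "ay": 0, "az": 0}, {"x": 0, "y": 0, "z": 0, "ax": 0, "ay": 0, "az": 0}])

```text
time: 12.65
ee_pos: [588.7, 288.2, 91.5]
tcp_rot: [0.504, -0.504, 0.496, -0.496]
contact_force: [-3.9, -1.9, 13.6]
grip_width: 7.6
```

Emit:
carry_out(commands=[{"x": 0, "y": -0.03, "z": 0, "ax": 0, "ay": 0, "az": 0}, {"x": 0, "y": 0, "z": 0, "ax": 0, "ay": 0, "az": 0}])

```text
time: 12.9
ee_pos: [588.7, 288.2, 91.5]
tcp_rot: [0.504, -0.504, 0.496, -0.496]
contact_force: [-2.9, -0.9, 8.6]
grip_width: 7.8
```

Emit:
carry_out(commands=[{"x": 0, "y": 0, "z": 0, "ax": 0, "ay": 0, "az": 0}, {"x": 0, "y": 0, "z": 0, "ax": 0, "ay": 0, "az": 0}, {"x": 0, "y": 0, "z": 0, "ax": 0, "ay": 0, "az": 0}, {"x": 0, "y": 0, "z": 0, "ax": 0, "ay": 0, "az": 0}, {"x": 0, "y": 0, "z": 0, "ax": 0, "ay": 0, "az": 0}, {"x": 0, "y": 0, "z": 0, "ax": 0, "ay": 0, "az": 0}], claw=0.7)

```text
time: 13.65
ee_pos: [588.5, 288.1, 90.7]
tcp_rot: [-0.504, 0.504, -0.496, 0.496]
contact_force: [-0.9, 0.6, 0.6]
grip_width: 63.7
```

Emit:
carry_out(commands=[{"x": 0, "y": -0.5, "z": 0, "ax": 0, "ay": 0, "az": 0}, {"x": 0, "y": -0.8, "z": 0, "ax": 0, "ay": 0, "az": 0}, {"x": 0, "y": -0.9, "z": 0, "ax": 0, "ay": 0, "az": 0}, {"x": 0, "y": -0.9, "z": 0, "ax": 0, "ay": 0, "az": 0}, {"x": 0, "y": 0, "z": 0, "ax": 0, "ay": 0, "az": 0}])

```text
time: 14.28
ee_pos: [590.1, 288.9, 187.0]
tcp_rot: [0.506, -0.502, 0.495, -0.496]
contact_force: [0.1, -0.4, 0.5]
grip_width: 64.3
```

```bash
python3 - <<'E'
from h import *
go([589+45*np.sin(.017),243-45,180],0.017)
for n in ['side','top']:
    p,d=bot.grab_frame(n); np.savez('pics/%s4.npz'%n,p=p,d=d)
save('side4.png',crop(np.load('pics/side4.npz')['p'],225,90,325,215,5)); save('top4.png',crop(np.load('pics/top4.npz')['p'],110,175,230,265,6))
E
```

```text
t 14.275 pos [590.1 288.9 187. ] F [ 0.1 -0.4  0.5] w 64.3 toolz ang 0.95
tool shift units [ 3.03  0.23 -0.06] turn units [-0.05 -0.   -0.03]
```

View pics/side4.png

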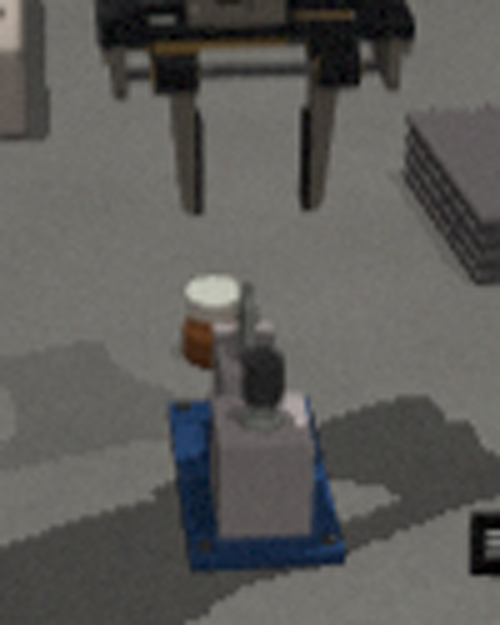

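View pics/top4.png

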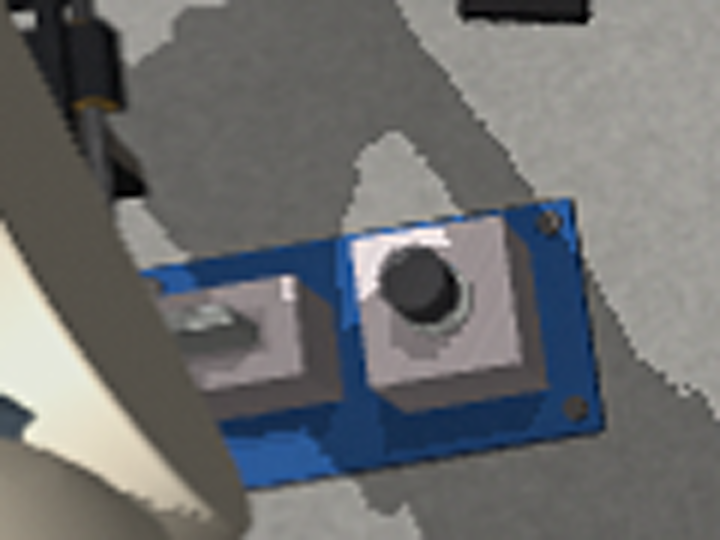

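Emit:
carry_out(commands=[{"x": 0.8, "y": 0, "z": 0, "ax": 0, "ay": 0, "az": 0}, {"x": 0.9, "y": 0, "z": 0, "ax": 0, "ay": 0, "az": 0}, {"x": 0.9, "y": 0, "z": 0, "ax": 0, "ay": 0, "az": 0}, {"x": 0.4, "y": 0.3, "z": 0, "ax": 0, "ay": 0, "az": 0}, {"x": 0, "y": 0.5, "z": 0, "ax": 0, "ay": 0, "az": 0}, {"x": 0, "y": 0, "z": 0, "ax": 0, "ay": 0, "az": 0}, {"x": 0, "y": 0, "z": 0, "ax": 0, "ay": 0, "az": 0}])

```text
time: 15.25
ee_pos: [589.9, 198.8, 159.3]
tcp_rot: [-0.504, 0.504, -0.496, 0.495]
contact_force: [-0.5, -0.1, 0.1]
grip_width: 64.1
```

```bash
python3 - <<'E'
from h import *
go([590.2,198.3,97],0.017)
for n in ['side','top']:
    p,d=bot.grab_frame(n); np.savez('pics/%s5.npz'%n,p=p,d=d)
t=np.load('pics/top5.npz'); s=np.load('pics/side5.npz')
save('side5.png',crop(s['p'],230,100,320,200,6)); save('top5.png',crop(t['p'],110,175,230,265,6))
print(proj('side',bot.read_state()['ee_pos'])-[230,100])
for n,f in (('top',t),('side',s)):
  uv,P,ok=cloud(n,f['d'],*((120,200,200,262) if n=='top' else (240,120,300,200)))
  for nm,c in (('blade',(588.2,288)),('knob',(590.2,198.3))):
    m=ok&(np.hypot(P[:,0]-c[0],P[:,1]-c[1])<22)&(P[:,2]>95)&(P[:,2]<136)
    if m.sum()>3:
        h=m&(P[:,2]>np.percentile(P[m,2],60)); print(n,nm,m.sum(),P[m].mean(0).round(1),P[m].min(0).round(1),P[m].max(0).round(1),np.median(P[h,2]).round(1))
E
```

```text
t 15.25 pos [589.9 198.8 159.3] F [-0.5 -0.1  0.1] w 64.1 toolz ang 1.0
tool shift units [0.02 2.08 0.01] turn units [0.01 0.   0.  ]
[[47.55580523 52.61424208]]
side blade 36 [586.6 278.5 115.4] [582.8 269.2  95.9] [590.9 307.  126.1] 125.2
side knob 99 [589.1 192.8 119. ] [576.8 183.1  96. ] [601.7 211.1 133.4] 130.2
```

View pics/side5.png

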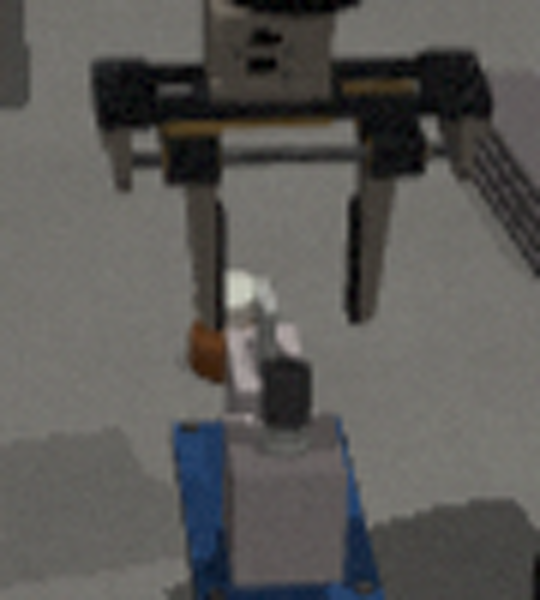

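View pics/top5.png

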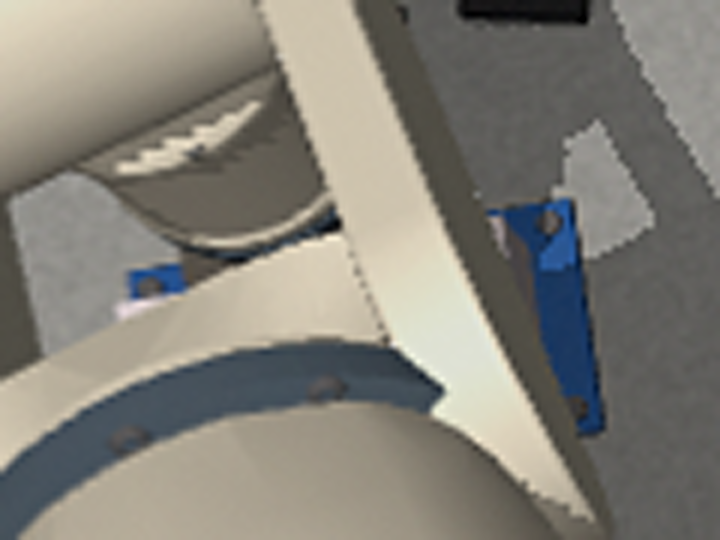

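The side view has the knob at crop x≈287 and the inner finger faces at ≈222 and 350 (mid ≈286), so the gripper is lined up. Descending around the knob now.

Emit:
carry_out(commands=[{"x": 0.02, "y": 0.6, "z": 0.01, "ax": 0, "ay": 0, "az": 0}, {"x": 0, "y": 0.6, "z": 0, "ax": 0, "ay": 0, "az": 0}, {"x": 0, "y": 0.5, "z": 0, "ax": 0, "ay": 0, "az": 0}, {"x": 0, "y": 0.33, "z": 0, "ax": 0, "ay": 0, "az": 0}, {"x": 0, "y": 0, "z": 0, "ax": 0, "ay": 0, "az": 0}, {"x": 0, "y": 0, "z": 0, "ax": 0, "ay": 0, "az": 0}])

```text
time: 16.1
ee_pos: [590.7, 197.6, 99.1]
tcp_rot: [0.504, -0.504, 0.496, -0.496]
contact_force: [-0.3, 0.0, 0.1]
grip_width: 64.0
```

Emit:
carry_out(commands=[{"x": 0, "y": 0, "z": 0, "ax": 0, "ay": 0, "az": 0}, {"x": 0, "y": 0, "z": 0, "ax": 0, "ay": 0, "az": 0}, {"x": 0, "y": 0, "z": 0, "ax": 0, "ay": 0, "az": 0}, {"x": 0, "y": 0, "z": 0, "ax": 0, "ay": 0, "az": 0}, {"x": 0, "y": 0, "z": 0, "ax": 0, "ay": 0, "az": 0}], claw=0.25, newtons=15)

```text
time: 16.73
ee_pos: [590.6, 197.6, 98.9]
tcp_rot: [0.504, -0.504, 0.496, -0.496]
contact_force: [-0.0, -0.7, 1.2]
grip_width: 25.6
```

Emit:
carry_out(commands=[{"x": 0, "y": 0, "z": 0, "ax": 0, "ay": 0, "az": 0}, {"x": 0, "y": 0, "z": 0, "ax": 0, "ay": 0, "az": 0}])

```text
time: 16.98
ee_pos: [590.6, 197.6, 98.9]
tcp_rot: [0.504, -0.504, 0.496, -0.496]
contact_force: [1.1, -0.6, 0.6]
grip_width: 25.4
```

Emit:
carry_out(commands=[{"x": 0, "y": 0, "z": 0, "ax": 0, "ay": 0, "az": 0}, {"x": 0, "y": 0, "z": 0, "ax": 0, "ay": 0, "az": 0}, {"x": 0, "y": -0.05, "z": 0, "ax": 0, "ay": 0, "az": 0}, {"x": 0, "y": -0.1, "z": 0, "ax": 0, "ay": 0, "az": 0}, {"x": 0, "y": -0.1, "z": 0, "ax": 0, "ay": 0, "az": 0}, {"x": 0, "y": 0, "z": 0, "ax": 0, "ay": 0, "az": 0}], claw=0.1, newtons=25)

```text
time: 17.73
ee_pos: [590.1, 197.5, 106.5]
tcp_rot: [-0.504, 0.504, -0.496, 0.496]
contact_force: [0.4, 0.0, -2.1]
grip_width: 25.4
```

```bash
python3 - <<'E'
from h import *
go([590.6,197.6,98.9+35],0.017); print(bot.read_state()['wrist_torque'])
E
```

```text
t 17.725 pos [590.1 197.5 106.5] F [ 0.4  0.  -2.1] w 25.4 toolz ang 0.95
tool shift units [-0.   -0.91  0.02] turn units [ 0.   -0.01 -0.  ]
[-0.0359759  -0.18221275  0.03103202]
```

Emit:
carry_out(commands=[{"x": 0, "y": -0.15, "z": 0, "ax": 0, "ay": 0, "az": 0}, {"x": 0, "y": -0.15, "z": 0, "ax": 0, "ay": 0, "az": 0}, {"x": 0, "y": -0.15, "z": 0.01, "ax": 0, "ay": 0, "az": 0}, {"x": 0, "y": -0.15, "z": 0, "ax": 0, "ay": 0, "az": 0}, {"x": 0, "y": -0.15, "z": 0, "ax": 0, "ay": 0, "az": 0}, {"x": 0, "y": -0.1, "z": 0, "ax": 0, "ay": 0, "az": 0}, {"x": 0, "y": 0, "z": 0, "ax": 0, "ay": 0, "az": 0}, {"x": 0, "y": 0, "z": 0, "ax": 0, "ay": 0, "az": 0}])

```text
time: 18.73
ee_pos: [590.5, 197.5, 131.6]
tcp_rot: [-0.504, 0.504, -0.496, 0.496]
contact_force: [-0.1, -0.7, -2.2]
grip_width: 25.4
```

```bash
python3 - <<'E'
from h import *
go([590.6,197.6,98.9+35],0.017); print(bot.read_state()['wrist_torque'])
F=[bot.read_state()['contact_force']]
for n in ['side','top']:
    p,d=bot.grab_frame(n); np.savez('pics/%s6.npz'%n,p=p,d=d); F.append(bot.read_state()['contact_force'])
print(np.round(F,1))
t=np.load('pics/top6.npz'); s=np.load('pics/side6.npz')
save('side6.png',crop(s['p'],245,125,305,215,7)); save('top6.png',crop(t['p'],110,175,230,265,6))
E
```

```text
t 18.725 pos [590.5 197.5 131.6] F [-0.1 -0.7 -2.2] w 25.4 toolz ang 0.95
tool shift units [-0.   -0.08  0.  ] turn units [ 0.   -0.01  0.  ]
[-0.04379869 -0.09007776 -0.03410084]
[[-0.1 -0.7 -2.2]
 [ 1.   0.8 -2.8]
 [-0.9 -0.3 -2.8]]
```

View pics/side6.png

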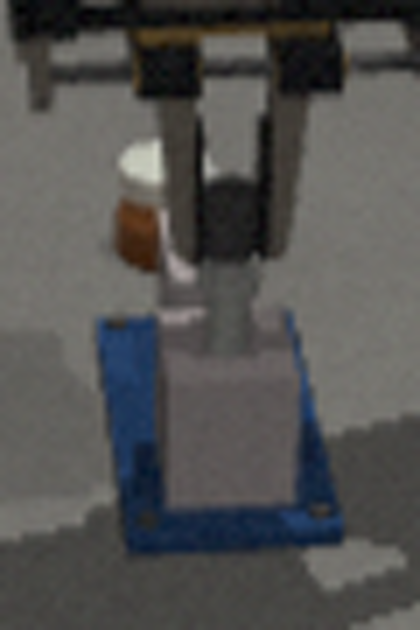

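View pics/top6.png

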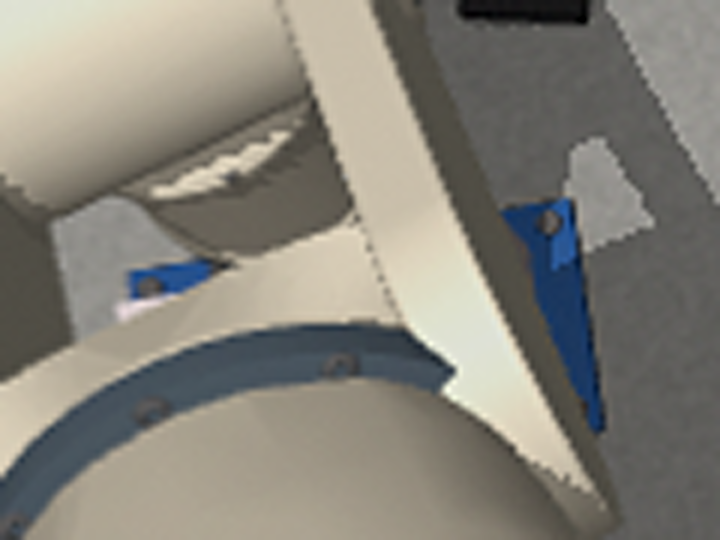

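Emit:
carry_out(commands=[{"x": 0, "y": -0.05, "z": 0, "ax": 0, "ay": 0, "az": 0}, {"x": 0, "y": -0.03, "z": 0, "ax": 0, "ay": 0, "az": 0}, {"x": 0, "y": 0, "z": 0, "ax": 0, "ay": 0, "az": 0}, {"x": 0, "y": 0, "z": 0, "ax": 0, "ay": 0, "az": 0}, {"x": 0, "y": 0, "z": 0, "ax": 0, "ay": 0, "az": 0}])

```text
time: 19.45
ee_pos: [590.6, 197.5, 134.1]
tcp_rot: [-0.504, 0.504, -0.496, 0.496]
contact_force: [-0.7, 0.1, -2.6]
grip_width: 25.5
```

```bash
python3 - <<'E'
from h import *
go([590.6,197.6,98.9+35],0.017)
p,d=bot.grab_frame('side'); np.savez('pics/side7.npz',p=p,d=d); save('side7.png',crop(p,255,135,300,185,12))
q=np.load('pics/side0.npz')['p']; save('side7b.png',crop(q,255,145,300,195,12))
uv,P,ok=cloud('side',d,255,135,300,185); uv0,P0,ok0=cloud('side',np.load('pics/side0.npz')['d'],255,135,300,195)
for P_,ok_ in ((P0,ok0),(P,ok)):
    m=ok_&(np.hypot(P_[:,0]-590.4,P_[:,1]-198)<9)&(P_[:,2]>82); print('axis region top z',np.percentile(P_[m,2],[80,90,95,100]).round(1))
for z in (123,130,163,165): print(z,((proj('side',[590.4,198,z])[0]-[255,135])*12+5.5).round(0))
for h in (0,33,35): # near rim of collar bottom/top and near rim of knob bottom
    print(h,[((proj('side',[590.4+0,198-r,z+h])[0]-[255,135 if h else 145])*12+5.5).round(0) for r,z in ((15,82),(15,88),(13,98),(-13,130))])
s=bot.read_state(); print(s['contact_force'].round(1),s['joint_vel'].round(4))
E
```

```text
t 19.45 pos [590.6 197.5 134.1] F [-0.7  0.1 -2.6] w 25.5 toolz ang 0.95
tool shift units [-0.    0.01 -0.  ] turn units [ 0.   -0.01  0.  ]
axis region top z [131.5 132.  132.2 133.4]
axis region top z [165.2 167.2 167.8 168.9]
123 [275. 342.]
130 [275. 319.]
163 [277. 208.]
165 [278. 201.]
0 [array([277., 386.]), array([278., 367.]), array([278., 330.]), array([270., 174.])]
33 [array([279., 399.]), array([280., 379.]), array([280., 342.]), array([273., 183.])]
35 [array([280., 392.]), array([280., 372.]), array([280., 335.]), array([273., 176.])]
[-0.5  0.7 -2.3] [ 0.0016 -0.0002 -0.0009  0.0002  0.0013  0.0011]
```

View pics/side7.png

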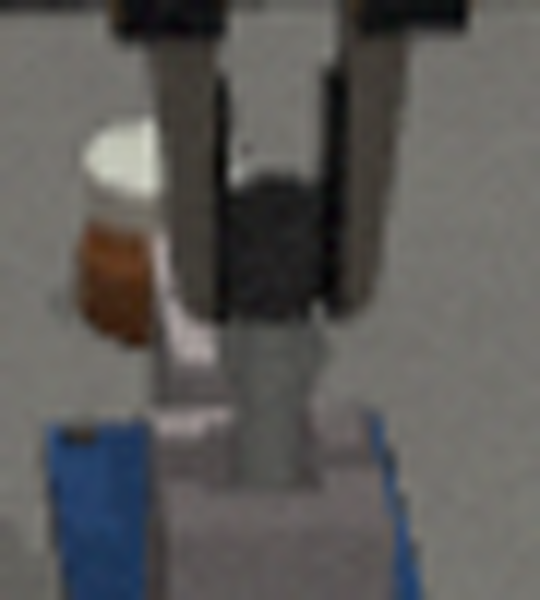

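View pics/side7b.png

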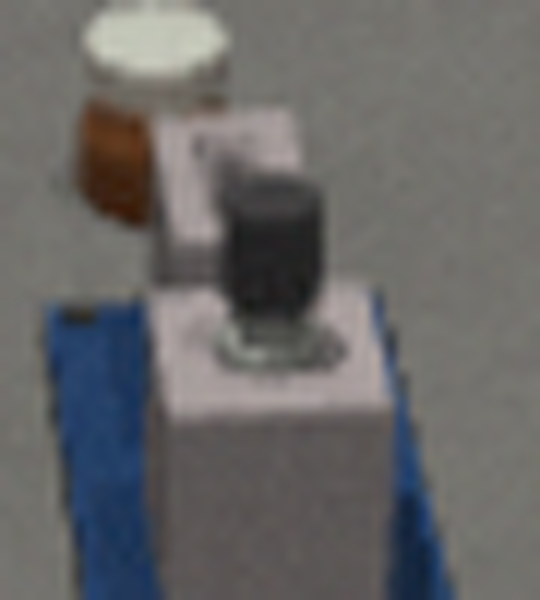

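```bash
python3 - <<'E'
from h import *
for n,bx in (('top',(135,215,165,240)),('side',(262,135,290,165))):
    uv,P,ok=cloud(n,np.load('pics/%s4.npz'%n)['d'],*bx)
    m=ok&(abs(P[:,0]-588.3)<9)&(abs(P[:,1]-288)<22)&(P[:,2]>115)&(P[:,2]<135)
    if m.sum(): print(n,m.sum(),np.median(P[m],0).round(1),P[m].min(0).round(1),P[m].max(0).round(1))
E
```

```text
top 43 [587.3 281.3 122.9] [583.6 271.1 115.7] [592.  293.4 127.9]
side 21 [586.9 282.2 123.8] [583.4 269.1 117. ] [590.9 305.  126.5]
```

```bash
python3 -c "
from h import *
s=bot.read_state(); print(s['time'],s['ee_pos'],s['contact_force'])
print(bot.close_job())"
```

```text
19.5 [590.59984084 197.53143457 134.13624559] [-0.538743    0.7040748  -2.26790428]
the job is handed in; nothing more can be done
None
```

The job is handed in at 19.5 s. The longer blade is home in the slot and released, and the gripper is holding the plunger 35 mm up.

- **Blade:** I pushed it down until I felt the slot floor (about 14 N) with the tool at 91.5 mm, where I expected 91.6 mm. After release, both cameras put its top edge at about 123 mm.
- **Plunger:** I gripped the knob at 25 N and drew it straight up. The tool rose 35.2 mm, and the knob rose about 35 mm by depth and in the side image. That puts the top of the collar at about 123 mm, with about 25 mm of rod still in the bore.
- **Forces:** Sideways force stayed at about 1 N or less. The vertical reading of about 2.5 N is the plunger's own weight.

No check failed. With the plunger held, the collar and blade could not be compared directly in one picture: the arm blocked the top view, and the plunger and gripper hid the blade in the side view. The levels come from the tool height and depth readings, which scatter by about 2 mm. I did not measure the short blade or the other bench items again at the end; nothing touched them that I could tell from the forces or pictures.

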